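# Build the demo column of hi-fi units

### The job

On the shop counter, press the raised front of the power unit's hinged top plate down until the plate lies flat. Then lift the three black hi-fi units off the sloping stand and set them gently, one at a time, in a square column on that plate: the thickest first, the middle one on it and the thinnest on top, each centred over, in line with and level on the one below, and let go before the next is brought. Leave the mug, the remote control and the disc cases where they are.

Things in the scene. Friction and masses are not known exactly. Their poses are not given: they have to be found in the camera images.
- power_unit: black box with a silver front, 150 (x) x 84 (y) x 44 mm high, fixed to the counter, carries the top plate; origin at the centre of its underside, front at +x, z up
- top_plate (a joint): stiff friction hinge along the rear (-x) edge of the power unit's aluminium top plate (140 x 72 x 6 mm), in rad: 0 = lying flat, its top then 52 mm above the counter; it starts raised by 0.09 to 0.15 at its front (+x) edge and stays where it is put. Pressed near its front edge it goes down at about 6 N; at 0 it meets a hard stop
- plate_front (a point): point on the top face of the top plate, mid-width, 15 mm in from its front edge (125 mm from the hinge); axes as the plate: x to the front, z out of its top
- plate_mid (a point): centre of the top face of the top plate (70 mm from the hinge): the column is centred here; axes as the plate: x to the front, z out of its top
- stand: light wooden display stand fixed to the counter, 360 mm wide (y); its board slopes at 25 degrees, low edge with a lip (12 mm high above the board) at +x (away from the robot), rising to -x; the three units lie side by side on it, 116 mm apart (give or take 8 mm). Origin on the counter: the board's face meets the lip at x = +80 mm, z = 25 mm
- unit_thick: the thickest black metal hi-fi unit, a closed box 130 mm long (x) x 60 mm wide (y) x 60 mm high (z), about 0.5 kg; origin at the centre of its underside, z up out of its lid, front face at +x. Starts lying on the sloping stand, long side up the slope, front end against the lip, with gaps of about 40 mm or more to its neighbours; which of the three places it has varies
- unit_mid: the middle black metal hi-fi unit, a closed box 130 mm long (x) x 60 mm wide (y) x 45 mm high (z), about 0.4 kg; origin at the centre of its underside, z up out of its lid, front face at +x. Starts lying on the sloping stand, long side up the slope, front end against the lip, with gaps of about 40 mm or more to its neighbours; which of the three places it has varies
- unit_thin: the thinnest black metal hi-fi unit, a closed box 130 mm long (x) x 60 mm wide (y) x 32 mm high (z), about 0.3 kg; origin at the centre of its underside, z up out of its lid, front face at +x. Starts lying on the sloping stand, long side up the slope, front end against the lip, with gaps of about 40 mm or more to its neighbours; which of the three places it has varies
- mug: white mug, 80 mm across, 90 mm high, loose on the counter beyond the work; origin at the centre of its underside; leave alone
- remote: grey remote control lying loose, 45 (x) x 160 (y) x 18 mm; origin at the centre of its underside; leave alone
- disc_cases: loose pile of three disc cases, 125 (x) x 142 (y) x 31 mm, a single rigid body; origin at the centre of its underside; leave alone
Things that resemble listed ones, but are neither listed nor needed, are in the scene too. Leave any blue or brown look-alike of the unit_mid alone.

How it is judged:
By the outcome, as a careful person would: the job done as asked, in the order asked, and still so for the second after the job is handed in, with the robot touching nothing.
It also fails if it takes over 72 s, if anything falls off the work surface, if the arm or the gripper's body presses on something with over 40 N, if the wrist force passes 120 N, or if a joint passes its speed limit or range.

### The arm

A 7-joint arm with a two-finger parallel gripper is mounted at the origin on the work surface. World frame = base frame: x ahead of the robot, y to its left, z up, the work surface at z = 0. Lengths are in mm, angles in rad, forces in N, time in s.
With the tool pointing down it reaches from about 350 to 900 mm from the base axis. Payload 8.1 kg.
Tool frame: the origin (TCP) lies between the finger pads; the fingertips stand 14 mm ahead of it and the grasp point (between the pads) lies 5 mm behind it; z points along the fingers, y is the line along which they close (so a half turn about z gives the same grasp; the last joint's range is limited). The gripper opens to 92 mm and grips with 3 to 60 N. Pads are 19 mm wide; open, the fingers measure 130 mm over their backs; the gripper's body (75 mm by 190 mm) begins 47 mm behind the grasp point.
Start: joints at [-1.221, 0.434, 0.025, 1.573, -0.012, 1.134, -0.075], TCP at [273.456, 562.017, 240.742] pointing down, gripper open.
Joint ranges: [-2.62, 2.62], [-0.44, 2.09], [-1.27, 1.32], [0.08, 2.57], [-1.32, 4.46], [0.12, 2], [-2.74, 2.74]. Speed limits (rad/s): [2.22, 2.22, 3.01, 3.01, 3.14, 3.14, 3.14].

### API

Orientations are given as a unit quaternion [x, y, z, w].
In Python, from cell import bot gives the robot as it stands. Calls block until the motion is done:
- bot.goto(position, orientation): joint-space move of the TCP to a pose.
- bot.servo_line(position, attitude=None, rate=150): straight line of the TCP; attitude=None keeps the orientation; rate is the mean speed in mm/s.
- bot.movej(angles): joint-space move.
- bot.command_gripper(opening, force=None): finger opening in mm; force is the grip in N (None keeps the last); returns when the fingers have stopped.
- bot.pause(seconds).
- bot.ik(position, orientation): joint angles nearest the present ones, or None.
- bot.snapshot(name): name is "side" or "top" or "wrist"; returns the picture (384x512x3 uint8, red, green, blue); there is no depth.
- bot.get_calibration(name): a dict with "K" (3x3 intrinsics, pixels), "R" (3x3) and "t" (3): a world point X has camera coordinates R X + t; the wrist camera has in their place "tool_from_camera" (4x4, takes a point from camera to tool coordinates, whose origin is the TCP and whose axes are the flange's). Camera axes: x right, y down, z forward; pixel columns grow to the right and rows downward; lengths in mm; the calibration is good to about 2 mm. The wrist camera is an equidistant fisheye: a pixel r from the principal point sees the ray r / f radians off the axis. A picture is of the moment at which its call begins: read the wrist's pose just before it. get_calibration takes no time and is no camera call.
A pose or a line that the arm cannot do raises bot.IKError and nothing moves.
- bot.sign_off(): hands the job in; it is judged then, once.
Readings, each from a call of its own:
- bot.current_time_s(): time.
- bot.current_joint_positions(): joint angles.
- bot.current_joint_velocities(): joint speeds.
- bot.current_joint_efforts(): joint torques, N m.
- bot.current_ee_pos(): TCP position.
- bot.current_orientation(): TCP orientation.
- bot.current_contact_force(): force on the tool from outside, world axes, zero at the start.
- bot.current_torque(): the same for the moment, N m.
- bot.current_finger_gap(): finger opening in mm.
- bot.current_grip_force(): force on a finger pad.
Only numpy, scipy, OpenCV 4.12 (cv2) and the standard library are available. Lean on these libraries where they do the work, as an engineer would, in place of code of your own. Each camera call takes 0.05 s, during which the arm holds its last target. There are 200 camera calls.

## Working session

There is one attempt and no reset: what is moved stays moved. The work goes in short steps, each a Python script; the robot and the scene stay as the last script left them, time stands still between calls to the robot, and variables do not carry over. Pictures are saved under pics/ and viewed, at most 12 in all, crops included, and the job is handed in when it is done.

```bash
ls; mkdir -p pics; python3 - <<'E'
from cell import bot
import cv2,numpy as np
ims=[bot.snapshot(n) for n in("side","top")]
for n,i in zip(("side","top"),ims): cv2.imwrite(f"pics/{n}0.png",i[...,::-1])
for n in("side","top","wrist"): print(n,bot.get_calibration(n))
print(bot.current_orientation(),bot.current_time_s())
E
```

```text
pics
side {'K': array([[433.40268994,   0.        , 255.8257794 ],
       [  0.        , 433.40268994, 190.87701348],
       [  0.        ,   0.        ,   1.        ]]), 'R': array([[ 0.69973979, -0.71407428, -0.0214979 ],
       [-0.44451433, -0.4116391 , -0.795588  ],
       [ 0.55925955,  0.5662607 , -0.60545651]]), 't': array([-437.39323818,  302.75997975, 1063.24023131])}
top {'K': array([[352.0796214 ,   0.        , 257.27855305],
       [  0.        , 352.0796214 , 190.51909074],
       [  0.        ,   0.        ,   1.        ]]), 'R': array([[ 0.11296447, -0.99358582,  0.00512362],
       [-0.96997077, -0.11139453, -0.21621277],
       [ 0.21539668,  0.0194546 , -0.97633283]]), 't': array([-114.61050805,  571.37056279,  991.34248469])}
wrist {'K': array([[297.31863964,   0.        , 260.51699475],
       [  0.        , 297.31863964, 188.32793548],
       [  0.        ,   0.        ,   1.        ]]), 'tool_from_camera': array([[-6.97203245e-04, -9.62289888e-01, -2.72025155e-01,
         7.31259770e+01],
       [ 9.99999729e-01, -7.35438101e-04,  3.86052244e-05,
         7.52952923e-01],
       [-2.37207081e-04, -2.72025055e-01,  9.62290140e-01,
        -1.43879079e+02],
       [ 0.00000000e+00,  0.00000000e+00,  0.00000000e+00,
         1.00000000e+00]])}
[ 2.24500853e-01  9.74473665e-01 -6.61008757e-04 -7.69775610e-05] 0.1
```

View pics/side0.png

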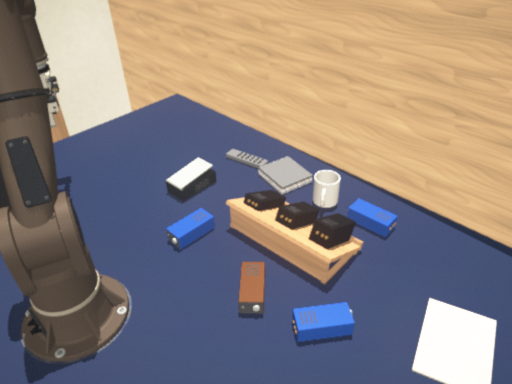

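View pics/top0.png

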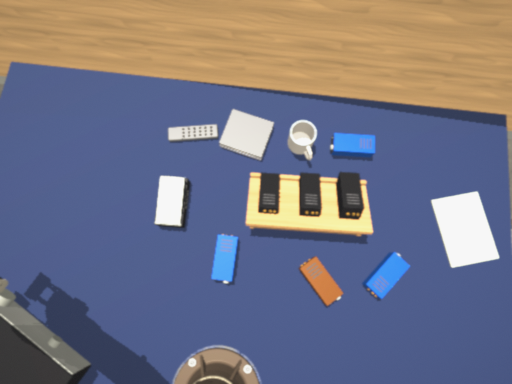

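The top view shows the power unit at (171,201). The stand is at (310,204), with the units at (269,193), (310,194) and (350,195), apparently thin, mid and thick from left to right. Next I'll estimate positions and look at enlarged crops.

```bash
cat > h.py <<'E'
from cell import bot
import cv2,numpy as np
from scipy.spatial.transform import Rotation as Ro
from scipy.optimize import least_squares
def ray(n,u,v):
    c=bot.get_calibration(n); d=c["R"].T@np.linalg.solve(c["K"],[u,v,1]); return -c["R"].T@c["t"],d
def onz(n,u,v,z):
    o,d=ray(n,u,v); return o+d*(z-o[2])/d[2]
def proj(n,X):
    c=bot.get_calibration(n); p=(c["R"]@np.atleast_2d(X).T).T+c["t"]; p=p@c["K"].T; return p[:,:2]/p[:,2:]
def wproj(X,T,c):
    "T: world_from_tool 4x4"
    M=np.linalg.inv(T@c["tool_from_camera"]); p=np.atleast_2d(X)@M[:3,:3].T+M[:3,3]
    r=np.hypot(p[:,0],p[:,1]); th=np.arctan2(r,p[:,2]); K=c["K"]
    return np.c_[K[0,2]+K[0,0]*th*p[:,0]/r,K[1,2]+K[1,1]*th*p[:,1]/r]
def toolT():
    T=np.eye(4); T[:3,:3]=Ro.from_quat(bot.current_orientation()).as_matrix(); T[:3,3]=bot.current_ee_pos(); return T
def quat(yaw,pitch=0):
    "tool down, tool y at yaw+90deg(ish); pitch about the closing line"
    return (Ro.from_euler('z',yaw)*Ro.from_euler('y',pitch)*Ro.from_quat([1,0,0,0])).as_quat()
E
python3 - <<'E'
from h import *
for nm,u,v,z in[("plate",171,201,54),("thin",269,193,100),("mid",310,194,110),("thick",350,195,120),("standUL",249,175,40),("standUR",367,180,40),("mug",302,138,50),("blue",225,258,30)]: print(nm,onz("top",u,v,z).round())
s=cv2.imread("pics/side0.png");t=cv2.imread("pics/top0.png")
r=lambda a:cv2.resize(a,(400,300),interpolation=cv2.INTER_CUBIC)
cv2.imwrite("pics/c.png",np.vstack([np.hstack([r(s[150:210,150:230]),r(t[170:233,130:214])]),np.hstack([r(s[170:275,220:360]),r(t[160:250,240:380-20])])]))
T=toolT();print(T[:3,:3].round(2))
E
```

```text
plate [521. 204.  54.]
thin [569. -84. 100.]
mid [ 577. -201.  110.]
thick [ 585. -312.  120.]
standUL [632. -18.  40.]
standUR [ 657. -381.   40.]
mug [ 767. -169.   50.]
blue [374.  24.  30.]
[[-0.9   0.44 -0.  ]
 [ 0.44  0.9  -0.  ]
 [-0.   -0.   -1.  ]]
```

View pics/c.png

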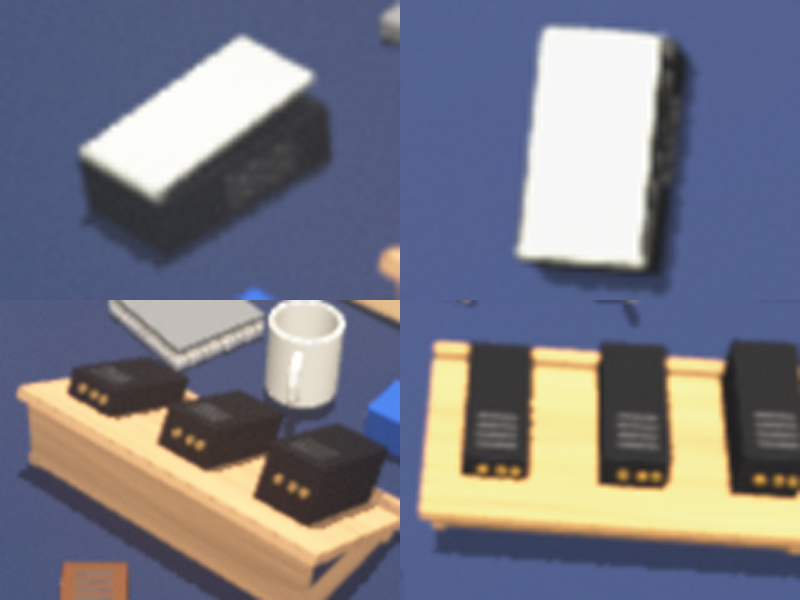

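```bash
cat >> h.py <<'E'
def quat(yaw,pitch=0,flip=0):
    return (Ro.from_euler('z',yaw)*Ro.from_euler('y',pitch)*Ro.from_quat([1,0,0,0])*Ro.from_euler('z',np.pi*flip)).as_quat()
E
python3 - <<'E'
from h import *
A=np.radians(25)
for f in(0,1):
  for nm,p,y,a in[("plate",(521,204,80),-.05,0),("platehi",(521,204,260),-.05,0),("thin",(569,-84,80),-.05,A),("mid",(577,-201,80),-.05,A),("thick",(585,-312,85),-.05,A),("thickhi",(620,-315,200),-.05,A),("view",(560,-200,270),-.05,0)]:
    q=bot.ik(p,quat(y,a,f)); print(f,nm,None if q is None else np.round(q,2))
E
```

```text
0 plate [-0.89  0.58  0.61  1.94 -0.46  0.77 -1.64]
0 platehi [-1.    0.36  0.72  1.75 -0.26  1.13 -1.82]
0 thin [-0.37  0.9   0.77  1.52 -0.47  1.4  -1.11]
0 mid [-0.22  0.97  0.84  1.42 -0.48  1.44 -0.95]
0 thick [-0.06  1.04  0.89  1.27 -0.49  1.51 -0.83]
0 thickhi [-0.04  1.01  0.98  1.04 -0.5   1.76 -0.85]
0 view [-0.43  0.52  1.05  1.66 -0.47  1.24 -0.9 ]
1 plate [-0.5   0.51  0.05  1.91 -0.04  0.72  1.09]
1 platehi [-0.56  0.31  0.12  1.72 -0.04  1.12  1.09]
1 thin [-0.08  0.78  0.22  1.49 -0.13  1.33  1.7 ]
1 mid [-0.    0.85  0.38  1.4  -0.17  1.37  1.91]
1 thick [ 0.1   0.93  0.51  1.25 -0.22  1.45  2.09]
1 thickhi [ 0.08  0.91  0.61  1.02 -0.26  1.71  2.12]
1 view [-0.31  0.44  0.83  1.65 -0.34  1.2   2.12]
```

```bash
python3 - <<'E'
from h import *
bot.goto((515,204,140),quat(-.03,0,1)); bot.command_gripper(0,20)
T=toolT(); im=bot.snapshot("wrist"); np.save("Tp.npy",T); cv2.imwrite("pics/w1.png",im[...,::-1]); print(bot.current_time_s(),bot.current_finger_gap())
E
```

```text
3.2167 0.4342707667799366
```

View pics/w1.png

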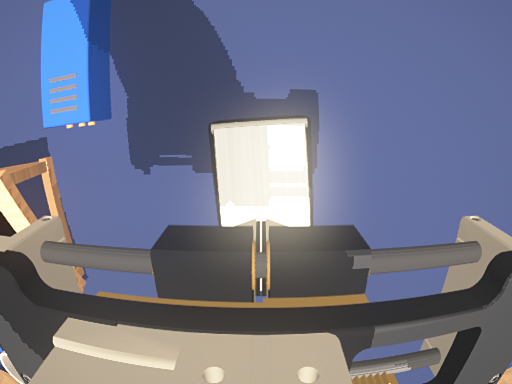

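The closed gripper hides the plate's front half, and the rear edge runs from (211,122) to (307,120). I'll shift the camera forward so the whole plate is in view.

```bash
python3 - <<'E'
from h import *
bot.goto((628,204,150),quat(-.03,0,1))
T=toolT(); im=bot.snapshot("wrist"); np.save("Tp.npy",T); cv2.imwrite("pics/w2.png",im[...,::-1]); print(bot.current_time_s(),T[:3,3])
E
```

```text
3.7917 [628.33042526 203.63977815 149.42664088]
```

View pics/w2.png

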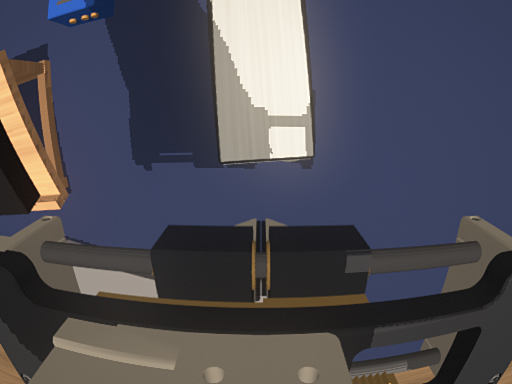

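w2 shows the plate's front edge, with corners at (313,158) and (221,162). Next I fit the plate pose from all views.

```bash
cat > fitp.py <<'E'
from h import *
c=bot.get_calibration("wrist"); T2=np.load("Tp.npy"); T1=T2.copy()
T1[:3,3]=[515.3,203.6,139.4]; 
def plate(p,xs):
    x,y,yaw,th=p; R=Ro.from_euler('ZY',[yaw,-th]).as_matrix()
    return np.array([[x,y,46]]+0*np.array(xs))+np.array(xs)@R.T
FL,FR,RR,RL=[140,36,6],[140,-36,6],[0,-36,6],[0,36,6]
top=np.array([(159.6,175.7),(185.5,177.4),(181.5,226.3),(154.6,224.2)])-.4
side=np.array([(198,157.2),(212.6,165),(181.4,190),(166,180.4)])-.4
w2=np.array([(313,158),(221,162)]); w1=np.array([(213,128),(307,123)])
def res(p):
    X=plate(p,[FL,FR,RR,RL])
    return np.r_[(proj("top",X)-top).ravel(),(proj("side",X)-side).ravel(),(wproj(X[:2],T2,c)-w2).ravel(),(wproj(X[2:],T1,c)-w1).ravel()]
s=least_squares(res,[451,206,-.03,.12],loss='soft_l1'); print(s.x,'\n',res(s.x).round(1).reshape(-1,2))
p=s.x.copy(); np.save("plate.npy",p); print("front",plate(p,[[125,0,6]])); p[3]=0; print("mid",plate(p,[[70,0,6]]))
E
python3 fitp.py
```

```text
[4.57515606e+02 2.05773516e+02 3.18958548e-02 1.13527989e-01] 
 [[ 1.  -0.6]
 [-1.1 -0.4]
 [-1.9 -2.6]
 [ 0.8 -2.5]
 [ 0.7  0.2]
 [ 0.3 -0. ]
 [-0.1 -2.5]
 [ 1.2 -1.5]
 [ 0.2 -1.7]
 [-0.5 -0.1]
 [ 1.1  0.3]
 [-0.7 -0.6]]
front [[580.96840328 209.71248388  66.12191022]]
mid [[527.48000151 208.0058468   52.        ]]
```

```bash
python3 - <<'E'
from h import *
q=quat(.032,0,1)
bot.goto((579,209.5,92),q)
z=84
while 1:
    bot.servo_line((579,209.5,z),rate=60); f=bot.current_contact_force()[2]; zz=bot.current_ee_pos()[2]
    print(z,round(zz,1),f.round(1))
    if f>14 or z<60: break
    z-=1.5 if z>69 else .7
bot.servo_line((610,209.5,130),rate=200)
bot.goto((628,207,150),quat(.032,0,1))
T=toolT(); im=bot.snapshot("wrist"); np.save("Tp2.npy",T); cv2.imwrite("pics/w3.png",im[...,::-1])
cv2.imwrite("pics/top3.png",bot.snapshot("top")[...,::-1]); cv2.imwrite("pics/side3.png",bot.snapshot("side")[...,::-1])
q2=quat(-.07,0,1)
bot.goto((640,-200,250),q2); bot.command_gripper(88,25)
T=toolT(); im=bot.snapshot("wrist"); np.save("Ts.npy",T); cv2.imwrite("pics/w4.png",im[...,::-1])
print(bot.current_time_s())
a=cv2.imread("pics/w3.png")[0:240,140:400];b=cv2.imread("pics/w4.png")[0:300]
cv2.imwrite("pics/c2.png",np.hstack([cv2.resize(a,(281,260)),cv2.resize(b,(512,300))[:260]]))
E
```

```text
84 84.2 -0.3
82.5 82.9 1.3
81.0 81.4 5.1
79.5 79.8 4.5
78.0 78.1 3.8
76.5 76.5 4.9
75.0 74.9 3.5
73.5 73.4 4.1
72.0 71.9 3.8
70.5 70.4 2.5
69.0 68.9 2.4
68.3 68.2 3.8
67.6 67.5 3.8
66.89999999999999 66.9 3.3
66.19999999999999 66.3 5.8
65.49999999999999 66.2 11.5
64.79999999999998 66.1 18.0
12.4
```

View pics/c2.png

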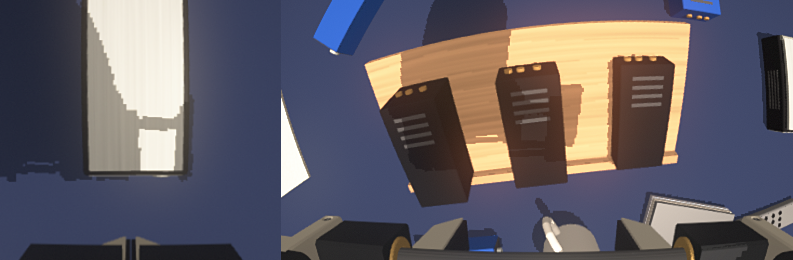

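The plate now lies flat, stopped hard at TCP z 66 (tip at 52 mm). The view of the stand is clear, so I'll enlarge it to pick corners.

```bash
python3 - <<'E'
import cv2,numpy as np
a=cv2.imread("pics/w3.png")[125:185,200:340];b=cv2.imread("pics/w4.png")[40:210,85:415]
o=np.zeros((600,800,3),np.uint8)
b=cv2.convertScaleAbs(cv2.resize(b,None,fx=2.4,fy=2.4,interpolation=cv2.INTER_CUBIC),alpha=1.5,beta=20);o[:b.shape[0],:b.shape[1]]=b[:,:800]
a=cv2.resize(a,None,fx=3,fy=3,interpolation=cv2.INTER_CUBIC);o[415:595,:420]=a
cv2.imwrite("pics/c3.png",o)
E
```

```text
(no output)
```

View pics/c3.png

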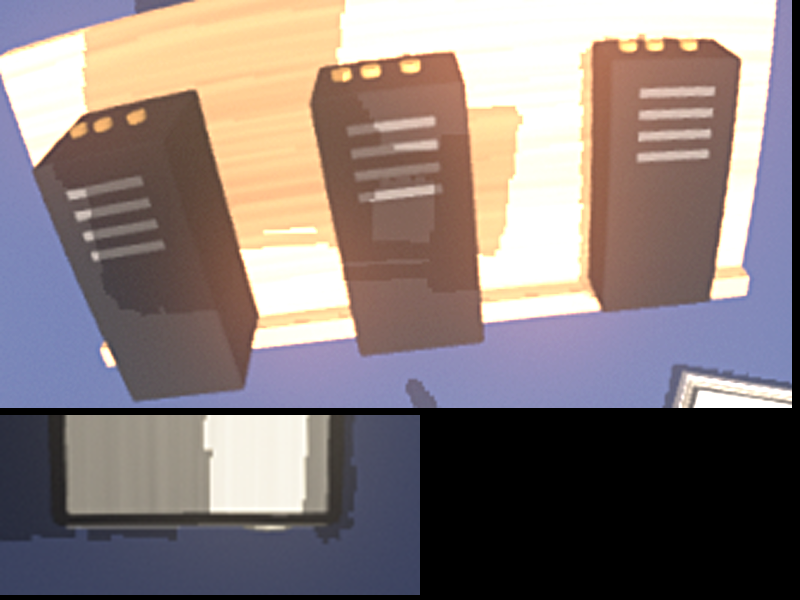

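In the enlargement, thick is at the left (-y), then mid, then thin at the right. Their lid and base corners are readable, and the flat plate's front corners are at about (221.7,158) and (309.3,158) in w3.

```bash
cat > fitu.py <<'E'
from h import *
A=np.radians(25); c=bot.get_calibration("wrist"); T=np.load("Ts.npy"); H=dict(thick=60,mid=45,thin=32)
def U(h,p):  # p: x,y of the board/lip line at unit centre, yaw ; local unit coords -> world
    x,y,yaw=p; R=Ro.from_euler('zy',[0,0]).as_matrix(); R=(Ro.from_euler('z',yaw)*Ro.from_euler('y',A)).as_matrix()
    return lambda L:np.array([x,y,25])+(np.atleast_2d(L)-[65,0,0])@R.T
obs=dict(thick=[(-65,-30,1,38,167),(-65,-30,0,82,118),(-65,30,0,197,92),(65,30,0,257,318),(65,-30,1,137,400),(65,30,1,245,388)],
mid=[(-65,-30,1,312,104),(-65,30,1,468,84),(-65,-30,0,320,70),(-65,30,0,455,53),(65,30,1,483,342),(65,-30,1,362,355)],
thin=[(-65,-30,0,594,42),(-65,30,0,716,40),(-65,30,1,739,60),(65,30,1,714,299),(65,-30,1,608,310)])
topg=dict(thick=[],mid=[],thin=[])
def prep(k):
    o=np.array(obs[k],float); L=o[:,:3].copy(); L[:,2]*=H[k]; return L,(o[:,3:]+.5)/2.4-.5+[85,40]
if __name__=="__main__":
    out={}
    for k in H:
        L,px=prep(k); f=lambda p:(wproj(U(H[k],p)(L),T,c)-px).ravel()
        s=least_squares(f,[620,{'thin':-80,'mid':-200,'thick':-315}[k],-.05],loss='soft_l1',x_scale=[1,1,.01]); out[k]=s.x
        print(k,s.x.round(3),f(s.x).round(1)); print("  centre under",U(H[k],s.x)([0,0,0]).round(1))
        Xl=U(H[k],s.x)([[-65,-30,H[k]],[-65,30,H[k]],[65,30,H[k]],[65,-30,H[k]]]); print("  top px",proj("top",Xl).round(0).tolist())
    # joint
    def F(p): return np.concatenate([(wproj(U(H[k],[p[0]-np.tan(p[1])*(p[2+i]+200),p[2+i],p[1]])(prep(k)[0]),T,c)-prep(k)[1]).ravel() for i,k in enumerate(H)])
    s=least_squares(F,[620,-.05,-315,-200,-80],loss='soft_l1',x_scale=[1,.01,1,1,1]); p=s.x; print("joint",p.round(3),np.sqrt((F(p)**2).mean()))
    np.savez("units.npz",**{k:np.array([p[0]-np.tan(p[1])*(p[2+i]+200),p[2+i],p[1]]) for i,k in enumerate(H)})
    T3=np.load("Tp2.npy"); pp=np.load("plate.npy")
    import cv2
    R=lambda p:np.array([p[0],p[1],52])+np.array([[140,36,0],[140,-36,0]])@Ro.from_euler('z',p[2]).as_matrix().T
    w=np.array([(309.3,158),(221.7,158)])
    s=least_squares(lambda p:np.r_[(wproj(R(p),T3,c)-w).ravel()],pp[:3],x_scale=[1,1,.01]); print("plate w3",s.x,s.fun.round(1)); p=s.x
    print("mid",p[0]+70*np.cos(p[2]),p[1]+70*np.sin(p[2]))
E
python3 fitu.py
```

```text
thick [ 6.43558e+02 -3.16157e+02  3.80000e-02] [-3.1  1.2 -0.1 -1.9  1.  -1.7  1.8 -1.  -1.8  1.5  0.3  1.8]
  centre under [[ 584.7 -318.4   52.5]]
  top px [[364.0, 207.0], [343.0, 205.0], [339.0, 170.0], [359.0, 171.0]]
mid [ 6.39279e+02 -2.00731e+02  4.20000e-02] [-0.8 -0.4 -0.1 -0.  -0.2 -0.8  0.8 -0.7  1.2  1.8 -0.3  2.1]
  centre under [[ 580.4 -203.2   52.5]]
  top px [[322.0, 207.0], [300.0, 205.0], [300.0, 170.0], [320.0, 172.0]]
thin [ 6.33364e+02 -7.88710e+01  5.70000e-02] [-0.7 -0.3 -0.  -1.2  2.9 -0.6  0.7  1.5 -0.9  2.4]
  centre under [[574.6 -82.2  52.5]]
  top px [[278.0, 207.0], [257.0, 205.0], [259.0, 171.0], [279.0, 172.0]]
joint [ 6.38925e+02  4.50000e-02 -3.15741e+02 -2.00526e+02 -7.98040e+01] 1.4354716915701589
plate w3 [4.57304349e+02 2.05985882e+02 3.17009271e-02] [-0.3 -0.   0.3 -0. ]
mid 527.2691785576393 208.2045749208228
```

```bash
cat > pick.py <<'E'
from h import *
import sys
from fitu import U,H,A
G=dict(thick=36,mid=27,thin=22)
def pick(k,dx=0):
    u=np.load("units.npz")[k]; W=U(H[k],u); q=quat(u[2],A,1); at=lambda z,x=dx:W([x,0,z])[0]
    bot.goto(at(G[k]-5+95),q); bot.command_gripper(78,30)
    bot.servo_line(at(G[k]-5),rate=150); print("F",bot.current_contact_force().round(1))
    bot.command_gripper(40,30); print("gap",bot.current_finger_gap(),bot.current_grip_force())
    bot.servo_line(at(G[k]-5+70,dx-6),rate=150); print("F",bot.current_contact_force().round(1))
    p=bot.current_ee_pos(); bot.servo_line((p[0]-20,p[1],max(p[2],205)),quat(u[2],0,1),rate=180)
    T=toolT(); im=bot.snapshot("wrist"); np.save(f"T_{k}.npy",T); cv2.imwrite(f"pics/held_{k}.png",im[...,::-1])
    print("gap",bot.current_finger_gap(),"t",bot.current_time_s(),bot.current_torque().round(2))
E
python3 -c "
from pick import *
pick('thick')"
```

```text
F [ 0.2 -0.6  0.4]
gap 60.04157878065795 29.99863564968109
F [-0.4  0.4 -5.4]
gap 59.767028720447776 t 15.925 [ 0.08 -0.07  0.02]
```

View pics/held_thick.png

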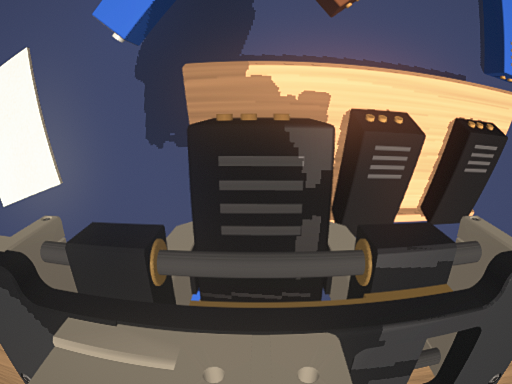

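Thick is held, with its lid's rear edge near row 125 between columns 188 and 333. Comparing that with the model gives the fore-aft grip offset.

```bash
python3 - <<'E'
from h import *
c=bot.get_calibration("wrist")
for e in(-6,-3,0,3,6):
    print(e,wproj([[65+e,-30,-29],[65+e,30,-29],[65+e,-30,31],[65+e,30,31],[e-65,0,-29]],np.eye(4),c).round(1).tolist())
g=cv2.cvtColor(cv2.imread("pics/held_thick.png"),6)
for x in(200,212,300,318): print(x,g[110:134,x].tolist())
print(g[285:306,210].tolist(),g[285:306,300].tolist())
E
```

```text
-6 [[183.3, 143.0], [334.7, 142.8], [208.8, 130.4], [310.2, 130.3], [259.6, 373.0]]
-3 [[183.0, 135.5], [335.0, 135.3], [208.7, 125.4], [310.3, 125.2], [259.6, 369.9]]
0 [[182.7, 127.9], [335.3, 127.7], [208.5, 120.3], [310.4, 120.2], [259.6, 366.8]]
3 [[182.4, 120.4], [335.5, 120.2], [208.4, 115.3], [310.5, 115.2], [259.6, 363.6]]
6 [[182.2, 112.8], [335.8, 112.6], [208.3, 110.2], [310.5, 110.1], [259.5, 360.2]]
200 [140, 134, 128, 126, 129, 127, 126, 129, 134, 139, 141, 91, 34, 29, 33, 37, 36, 37, 37, 38, 39, 37, 36, 36]
212 [138, 133, 129, 129, 131, 128, 126, 121, 85, 36, 33, 38, 36, 36, 38, 38, 38, 41, 40, 38, 40, 39, 38, 39]
300 [139, 138, 138, 137, 138, 136, 136, 123, 78, 52, 53, 54, 53, 53, 56, 58, 66, 72, 81, 83, 83, 81, 81, 80]
318 [142, 139, 139, 139, 139, 138, 134, 136, 135, 137, 130, 63, 56, 57, 58, 63, 67, 74, 83, 89, 88, 88, 86, 85]
[34, 34, 32, 34, 31, 33, 31, 33, 47, 49, 49, 45, 33, 32, 32, 33, 66, 93, 91, 90, 91] [35, 31, 33, 32, 34, 31, 30, 30, 43, 58, 56, 40, 32, 30, 30, 29, 54, 86, 91, 90, 91]
```

Grip offset is about 1 mm, so I place it now.

```bash
cat > place.py <<'E'
from h import *
from pick import G
def place(k,zbase,e,mid=(527.3,208.2),yaw=.032):
    q=quat(yaw,0,1); x,y=np.array(mid)+e*np.array([np.cos(yaw),np.sin(yaw)]); z0=zbase+G[k]-5
    bot.goto((x,y,z0+55),q); bot.servo_line((x,y,z0+5),rate=120); bot.pause(.15)
    f0=bot.current_contact_force()[2]; z=z0+3.5
    while 1:
        bot.servo_line((x,y,z),rate=30); f=bot.current_contact_force()[2]-f0
        if f>2.5 or z<z0-4: break
        z-=.5
    print("contact z-z0",round(z-z0,2),"f",f.round(1),"pose",bot.current_ee_pos().round(1),"gap",bot.current_finger_gap())
    bot.command_gripper(78,30); bot.servo_line((x,y,z0+75),rate=180); print("t",bot.current_time_s())
E
python3 - <<'E'
from place import *
place("thick",52,1)
bot.goto((640,212,210),quat(.032,0,1)); T=toolT(); im=bot.snapshot("wrist"); np.save("T_c1.npy",T); cv2.imwrite("pics/c1.png",im[...,::-1])
cv2.imwrite("pics/c1b.png",np.hstack([cv2.resize(im[0:230,180:350,::-1],None,fx=2.4,fy=2.4),cv2.resize(bot.snapshot("side")[140:210,150:240,::-1],(390,552))]))
print(bot.current_time_s())
E
```

```text
contact z-z0 1.0 f 4.9 pose [528.4 208.3  84.2] gap 59.99225606668458
t 21.175
21.8333
```

View pics/c1b.png

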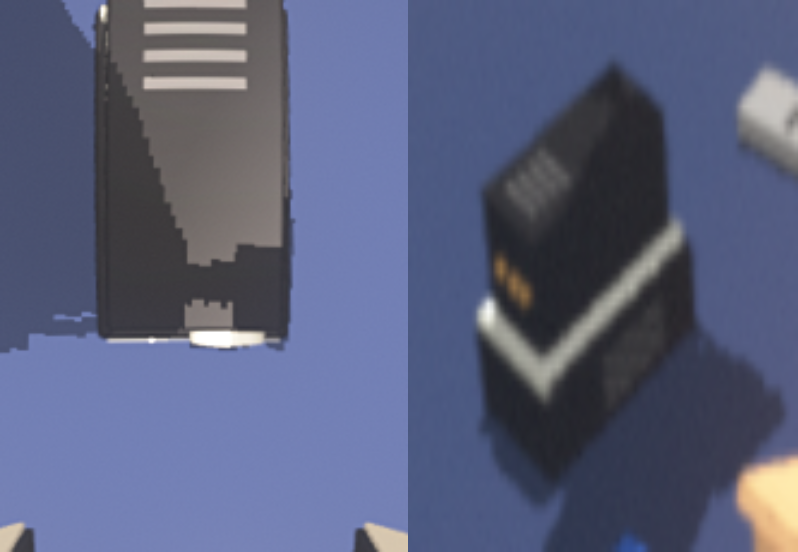

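Thick sits square on the flat plate, with its lid's front corners at about (223,137) and (298,137). Next I check that numerically and pick the middle unit.

```bash
cat > chk.py <<'E'
from h import *
def pred(ztop,Tf,mid=(527.3,208.2),yaw=.032,xs=65):
    c=bot.get_calibration("wrist"); R=Ro.from_euler('z',yaw).as_matrix()
    return wproj(np.array([*mid,ztop])+np.array([[xs,-30,0],[xs,30,0]])@R.T,np.load(Tf),c).round(1).tolist()
E
python3 - <<'E'
from pick import *; from chk import pred
print("pred c1",pred(112,"T_c1.npy"), "plate front",pred(52,"T_c1.npy",xs=70))
pick("mid")
im=cv2.imread("pics/held_mid.png"); g=cv2.cvtColor(im,6); c=bot.get_calibration("wrist")
for x in(212,225,290,300): print(x,g[100:140,x].tolist())
for e in(-3,0,3): print(e,wproj([[65+e,-30,-23],[65+e,30,-23],[65+e,-30,22],[65+e,30,22]],np.eye(4),c).round(1).tolist())
E
```

```text
pred c1 [[223.0, 138.6], [296.9, 138.5]] plate front [[230.5, 137.2], [289.7, 137.2]]
F [-0.  -0.6  1.3]
gap 60.11573370943491 29.99689221382141
F [-0.3  0.8 -4.4]
gap 60.13433070401505 t 26.0583 [ 0.14  0.01 -0.  ]
212 [146, 145, 144, 144, 147, 147, 145, 141, 139, 137, 141, 146, 147, 145, 140, 137, 137, 142, 135, 53, 40, 44, 46, 47, 48, 49, 49, 48, 51, 49, 48, 49, 49, 49, 49, 49, 49, 49, 49, 48]
225 [145, 146, 144, 145, 147, 146, 144, 141, 139, 140, 143, 147, 147, 141, 124, 128, 128, 130, 132, 132, 97, 50, 42, 44, 46, 46, 45, 47, 48, 47, 45, 46, 46, 46, 46, 44, 45, 45, 46, 44]
290 [146, 147, 147, 149, 153, 152, 150, 146, 146, 145, 142, 135, 143, 146, 139, 135, 134, 135, 109, 78, 59, 53, 53, 56, 60, 62, 73, 81, 85, 83, 84, 83, 84, 84, 82, 76, 64, 65, 64, 63]
300 [146, 149, 148, 149, 152, 153, 151, 148, 147, 146, 141, 136, 142, 151, 147, 146, 147, 150, 127, 67, 54, 56, 55, 59, 62, 67, 75, 86, 89, 89, 87, 87, 87, 86, 86, 86, 85, 84, 86, 86]
-3 [[186.6, 134.0], [331.5, 133.8], [205.9, 126.4], [312.9, 126.3]]
0 [[186.3, 126.8], [331.8, 126.6], [205.8, 121.1], [313.0, 121.0]]
3 [[186.1, 119.6], [332.0, 119.4], [205.7, 115.8], [313.1, 115.7]]
```

```bash
python3 - <<'E'
from place import *; from pick import *; from chk import pred
place("mid",112,1)
bot.goto((640,212,255),quat(.032,0,1)); T=toolT(); im=bot.snapshot("wrist"); np.save("T_c2.npy",T); cv2.imwrite("pics/c2w.png",im[...,::-1])
s=bot.snapshot("side")
cv2.imwrite("pics/c2b.png",np.hstack([cv2.resize(im[0:230,180:350,::-1],None,fx=2.4,fy=2.4),cv2.resize(s[120:210,150:240,::-1],(552,552))[:,:390]]))
print("pred",pred(157,"T_c2.npy"))
pick("thin")
g=cv2.cvtColor(cv2.imread("pics/held_thin.png"),6); c=bot.get_calibration("wrist")
for x in(212,225,290,300): print(x,g[108:134,x].tolist())
for e in(-3,0,3): print(e,wproj([[65+e,-30,-15],[65+e,30,-15],[65+e,-30,17],[65+e,30,17]],np.eye(4),c).round(1).tolist())
E
```

```text
contact z-z0 1.0 f 3.4 pose [528.4 208.3 135.2] gap 59.93283693142673
t 30.9083
pred [[222.9, 138.5], [296.9, 138.5]]
F [0.7 1.1 0.2]
gap 60.023722949402284 29.99625474214554
F [-1.   0.  -3.9]
gap 59.54986315888365 t 35.4333 [0.01 0.01 0.01]
212 [142, 139, 138, 136, 136, 139, 142, 146, 147, 148, 142, 106, 47, 44, 46, 47, 48, 48, 50, 49, 49, 49, 50, 49, 49, 50]
225 [140, 137, 136, 135, 138, 137, 118, 128, 130, 129, 130, 132, 98, 51, 41, 46, 45, 47, 47, 48, 46, 46, 46, 48, 47, 47]
290 [140, 143, 145, 147, 147, 145, 143, 139, 138, 135, 130, 94, 72, 54, 49, 52, 58, 69, 80, 82, 81, 82, 80, 80, 79, 80]
300 [140, 143, 145, 148, 147, 146, 148, 151, 150, 147, 143, 111, 50, 42, 49, 54, 59, 69, 80, 84, 82, 82, 81, 82, 80, 81]
-3 [[191.0, 132.3], [327.3, 132.1], [204.3, 127.1], [314.5, 126.9]]
0 [[190.7, 125.5], [327.5, 125.3], [204.2, 121.6], [314.6, 121.5]]
3 [[190.5, 118.8], [327.7, 118.6], [204.0, 116.1], [314.7, 116.0]]
```

View pics/c2b.png

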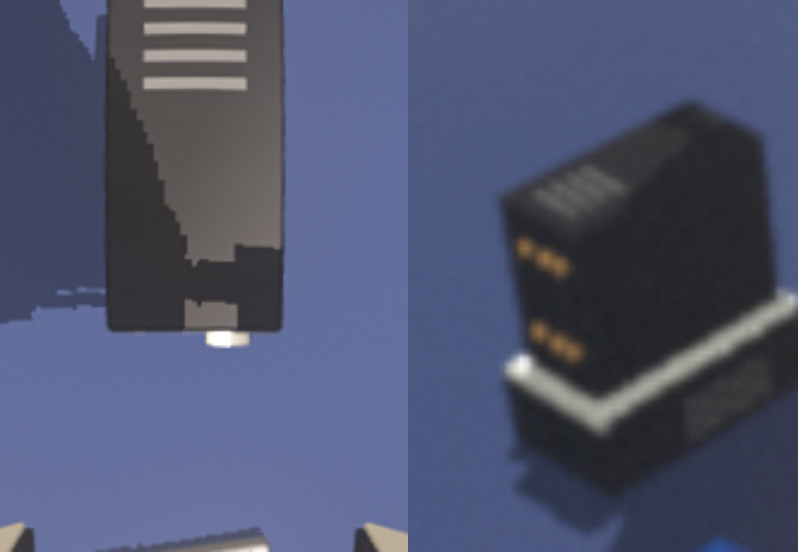

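The middle unit sits flush on the thick one, with its front corners as predicted at about (223,138). The thin unit's grip offset is the same, so it goes on next.

```bash
python3 - <<'E'
from place import *; from chk import pred
place("thin",157,1)
bot.goto((640,212,287),quat(.032,0,1)); T=toolT(); im=bot.snapshot("wrist"); np.save("T_c3.npy",T)
s=bot.snapshot("side");t=bot.snapshot("top")
cv2.imwrite("pics/c3b.png",np.hstack([cv2.resize(im[0:230,180:350,::-1],(300,400)),cv2.resize(s[110:210,150:240,::-1],(250,400)),cv2.resize(t[150:240,130:210,::-1],(250,400))]))
print("pred",pred(189,"T_c3.npy"),bot.current_time_s(),bot.current_contact_force())
E
```

```text
contact z-z0 0.5 f 8.5 pose [528.4 208.3 175. ] gap 59.48783971158405
t 40.1417
pred [[223.0, 138.4], [297.0, 138.3]] 40.8333 [ 0.1707106  -0.22326771 -0.06584377]
```

View pics/c3b.png

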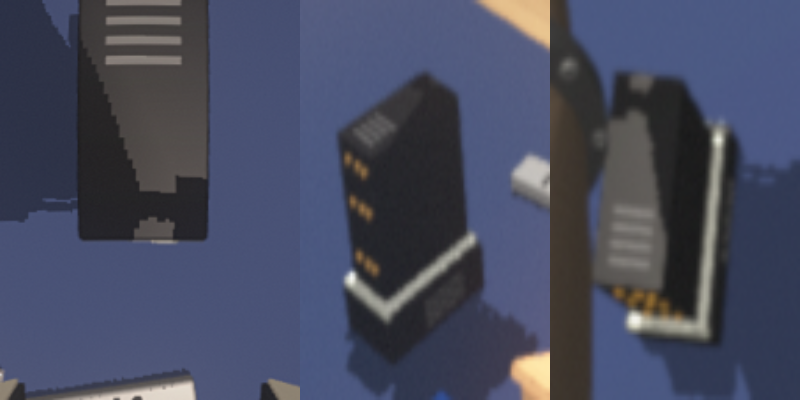

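The three-unit column stands square and aligned on the flat plate, and the robot is clear of it, so I'm handing in.

```bash
python3 -c "
from cell import bot
print(bot.sign_off())"
```

```text
the job is handed in; nothing more can be done
None
```

The plate is pressed flat and the thick, mid and thin units stand in a square column centred on it; I handed the job in at about 41 s with the robot clear (the verdict was not shown).

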